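# Pin a flow-cell stack with its tie rod

## Task

The three plates of a small flow cell lie loosely stacked and askew on the nest of the assembly cradle. Square all of them up against both of its fences so that their holes line up, then take the tie rod (the one with the tall handle) from the rack and pass it down through all three plates into the hole below until its collar sits flush on the top plate, and let go. Work gently, for the plates are brittle, and leave everything else where it is.

Things in the scene. Friction and masses are not known exactly. Their poses are not given: they have to be found in the camera images.
- cradle_mid (a point): Point over the middle of the cradle, 24 mm above the bench, where the nest's hole would be if the nest were centred; axes as cradle. The nest is locked on the cradle square to it, but up to 9 mm off centre both in x and in y, differently each time and not measured: the fences must be found by feel. A plate bearing on both fences has its hole over the nest's hole.
- cradle: Fixed base plate 150 x 124 x 5 mm carrying the nest (aluminium); origin on the bench under cradle_mid. Nest, from its 14 mm through-hole: flat deck 24 mm above the bench, open at -x (ends 41 mm away) and +y (33 mm); two fences, 50 mm high, 12 mm thick, inner faces at x = 45 mm (from y = -47 to 33) and y = -35 mm (from x = -41 to 45). In place, plates overhang the deck by 4 mm (-x) and 2 mm (+y).
- bottom_plate_hole (a point): Bare aluminium cell plate, lowest of the three; loose, 90 x 70 x 8 mm (x, y, z), 14 mm through-hole in its middle. Point: centre of the hole, half-way through; axes along the edges. Starts stacked flat on the nest's deck, its middle 4 to 33 mm short of its place along x and y, and up to 4 degrees askew.
- bottom_plate: The same plate, 0.1 to 0.2 kg, smooth (friction about 0.3) and brittle: 5 to 10 N slides and seats the stack, keep well below 20 N; origin in the middle of its underside. The three stacked are 24 mm high: their top lies 48 mm above the bench.
- middle_plate_hole (a point): Grey graphite-composite cell plate, brittle, between the two others; loose, 90 x 70 x 8 mm (x, y, z), 14 mm through-hole in its middle. Point: centre of the hole, half-way through; axes along the edges. Starts stacked flat on the nest's deck, its middle 4 to 33 mm short of its place along x and y, and up to 4 degrees askew.
- middle_plate: The same plate, 0.1 to 0.2 kg, smooth (friction about 0.3) and brittle: 5 to 10 N slides and seats the stack, keep well below 20 N; origin in the middle of its underside. The three stacked are 24 mm high: their top lies 48 mm above the bench.
- top_plate_hole (a point): White polymer cell plate with a thin black seal line, uppermost; loose, 90 x 70 x 8 mm (x, y, z), 14 mm through-hole in its middle. Point: centre of the hole, half-way through; axes along the edges. Starts stacked flat on the nest's deck, its middle 4 to 33 mm short of its place along x and y, and up to 4 degrees askew.
- top_plate: The same plate, 0.1 to 0.2 kg, smooth (friction about 0.3) and brittle: 5 to 10 N slides and seats the stack, keep well below 20 N; origin in the middle of its underside. The three stacked are 24 mm high: their top lies 48 mm above the bench.
- tie_rod_grip (a point): Middle of the handle of the steel tie rod, 69 mm above its lower end; z runs up the rod. It stands in the rack, the only one there with a tall handle: round, 16 mm across, 44 mm tall, above a collar 20 mm across and 5 mm thick.
- tie_rod_tip (a point): Lower end of the tie rod, on its axis.
- tie_rod: The tie rod, 0.11 kg; origin at its lower end. From there: a taper growing from 5 to 12 mm across in 8 mm, a 12 mm shaft up to 42 mm, collar 42 to 47 mm, handle 47 to 91 mm. In the rack its lower end is 8 mm above the bench. With the collar down on the stack, the lower end is 18 mm inside the nest's hole.
- rack: Grey block 60 x 180 x 50 mm (x, y, z), fixed; origin under its centre on the bench. Three 14 mm through-holes along its y axis, 60 mm apart, hold the tie rod and two pins; they rest with their collars on its top, the shafts loose by 1 mm all round.
- flat_pin: Steel pin in the rack with a flat head 28 mm across, 12 mm tall; not the tie rod. Origin at its lower end. A bystander.
- short_pin: Steel pin in the rack with a 20 mm collar and a thin 10 mm stub 16 mm tall; not the tie rod. Origin at its lower end. A bystander.
- mouse: Black computer mouse, 62 mm across, 33 mm high. A bystander.
- beaker: Glass beaker, 70 mm across, 90 mm high. A bystander.
- reagent: Brown reagent bottle, 60 mm across, 130 mm high. A bystander.
- jar: Small clear jar, 56 mm across, 70 mm high. A bystander.
- flange: Steel ring lying flat, 60 mm across, 10 mm thick. A bystander.
- spanner: Steel spanner lying flat, 150 mm long. A bystander.
Things that resemble listed ones, but are neither listed nor needed, are in the scene too. Leave any orange or turquoise look-alike of the top_plate alone.

How it is judged:
On the way, in this order (a step that is already met when the one before it is completed fails the run):
1. the three plates' holes line up (within 2.5 mm of one another), the plates square to the cradle (within 0.06 rad) (horizontal distance between bottom_plate_hole and middle_plate_hole below 0.0025 m and horizontal distance between each of middle_plate_hole, bottom_plate_hole and top_plate_hole below 0.0025 m and angle between the x axis of each of bottom_plate_hole, middle_plate_hole, top_plate_hole and the x axis of cradle_mid, either way round below 0.06 rad), for 0.2 s.
2. the tie rod has passed through all three plates into the nest's hole (horizontal distance between tie_rod_tip and bottom_plate_hole below 0.003 m and horizontal distance between tie_rod_tip and middle_plate_hole below 0.003 m and horizontal distance between tie_rod_tip and top_plate_hole below 0.003 m and horizontal distance between tie_rod_tip and cradle_mid below 0.0155 m and z of tie_rod_tip in the frame of cradle_mid below -0.004 m), for 0.1 s.
At the end, for the whole second after the job is handed in: Tie rod upright (0.08 rad), at rest, released, its lower end at least 16.2 mm below the deck (18 = collar on the top plate), within 3 mm of the axes of all three plates' holes and 15.5 mm of the cradle's middle; plates flat (0.04 rad), square (0.06 rad), holes within 2.5 mm of one another (all of step 1 and horizontal distance between tie_rod_tip and bottom_plate_hole below 0.003 m and horizontal distance between tie_rod_tip and middle_plate_hole below 0.003 m and horizontal distance between tie_rod_tip and top_plate_hole below 0.003 m and horizontal distance between tie_rod_tip and cradle_mid below 0.0155 m and z of tie_rod_tip in the frame of cradle_mid below -0.0162 m and angle between tie_rod's own z axis and vertical below 0.08 rad and linear speed of tie_rod below 0.02 m/s and angle between each of bottom_plate, middle_plate, top_plate's own z axis and vertical below 0.04 rad); the robot touches nothing.
It fails at once if a plate, or the rod on its way in, is forced: the cradle, or a plate, takes more than 40 N (contact force between cradle and anything else above 40 N or contact force between any of bottom_plate, middle_plate, top_plate and the fingers above 40 N or contact force between any of bottom_plate, middle_plate, top_plate and tie_rod above 40 N).
It fails at once if a bystander is pushed more than 30 mm from its place (a pin in the rack: 20 mm) (distance of any of flat_pin, short_pin from where it was at the start of the episode above 0.02 m or distance of any of mouse, beaker, reagent, jar, flange, spanner from where it was at the start of the episode above 0.03 m).
It also fails if it takes over 72 s, if anything falls off the work surface, if the arm or the gripper's body presses on something with over 40 N, if the wrist force passes 120 N, or if a joint passes its speed limit or range.

## Robot

A 7-joint arm with a two-finger parallel gripper is mounted at the origin on the work surface. World frame = base frame: x ahead of the robot, y to its left, z up, the work surface at z = 0. Lengths are in m, angles in rad, forces in N, time in s.
With the tool pointing down it reaches from about 0.425 to 1.025 m from the base axis. Payload 9.4 kg.
Tool frame: the origin (TCP) lies midway between the tips of the shut fingers; the grasp point (between the pads) lies 19 mm behind it (env.grip_depth is the distance from the TCP to the grasp point, in m); y points along the fingers, z is the direction in which the jaws open and shut, and the axes are right-handed (so a half turn about y gives the same grasp; the last joint's range is limited). The gripper opens to 85 mm and grips with 20 to 120 N. Pads are 22 mm wide; open, the fingers measure 114 mm over their backs; the gripper's body (76 mm by 85 mm) begins 54 mm behind the grasp point. The pads swing forward as they close: fully open they stand 13 mm farther back than shut.
Start: joints at [1.027, 0.599, -0.003, 1.599, 0.002, 0.943, -0.08], TCP at [0.326, -0.647, 0.231] pointing down, gripper open.
Joint ranges: [-2.57, 2.57], [-0.35, 1.97], [-1.29, 1.29], [0.11, 2.56], [-1.05, 4.19], [0.11, 1.86], [-2.63, 2.63]. Speed limits (rad/s): [2.22, 2.22, 3.01, 3.01, 3.14, 3.14, 3.14].

## Interface

Orientations are given as [roll, pitch, yaw] about the fixed x, y, z axes, in that order (R = Rz(yaw) Ry(pitch) Rx(roll)).
In Python, from plant import telemetry, imaging, env, nets gives the robot as it stands. The module is installed in compiled form; this text tells all that it offers.
- The arm moves only by the tool carry_out, never from a script. Its arguments are lists of equal length, an entry for each row: "delta_pos": the shift along the world's x, y, z in m, a list of three; "dr": the turn, a rotation vector about the world's x, y, z in rad, a list of three. In form: {"delta_pos": [[dx, dy, dz], ...], "dr": [[ax, ay, az], ...]}. A call has 1 to 5 rows; each row is the pose to reach, as a shift and turn from the pose commanded when the call began; what a row does not reach only later rows make up. A row lasts 1/10 s, in which the tool goes at most 50 mm and 8.59 degrees, less where a joint would pass 70% of its speed; a pose out of reach is approached as far as the arm can. A call with a gripper value outside its range is refused whole. "gripper" is the opening in per cent of the stroke, from 0 (shut) to 100 (fully open), set as the call begins (left out, the last holds). The fingers move at their own pace and stop on an object; "force" is the grip in N (left out, the last holds). Time passes only in rows, so rows that repeat a pose let the fingers close. It gives the time, the measured TCP pose, the force and the opening at its end, in the units of the state.
- telemetry.observe(): the state, without advancing time (a new reading comes with each control period).
- imaging.snapshot(name): name is "scene" or "top" or "wrist"; returns the picture (480x640x3 uint8, red, green, blue); there is no depth.
- imaging.camera_info(name): a dict with "mtx" (3x3 intrinsics, pixels), "R" (3x3) and "t" (3): a world point X has camera coordinates R X + t; the wrist camera has in their place "tool_from_camera" (4x4, takes a point from camera to tool coordinates, whose origin is the TCP and whose axes are the tool frame's). Camera axes: x right, y down, z forward; pixel columns grow to the right and rows downward; lengths in m; the calibration is good to about 2 mm. The wrist camera is an equidistant fisheye: a pixel r from the principal point sees the ray r / f radians off the axis. A picture is of the moment at which its call begins: read the wrist's pose just before it. camera_info takes no time and is no camera call.
- env.hand_in(): hands the job in, once; it reports no verdict.
Trained networks look in the newest picture that a camera, given by its name, has taken for a name from the list of things; names that differ only in an ending like _2 or _b are one class to them, and where a whole thing is asked for, a point or a joint stands for the part that bears it (a point fixed in the world has none). Each returns a list of dicts, best first, with "conf" (0 to 1); they miss things now and then, are a little off and sometimes report something else, mostly with a low value. They report only what shows in the picture. A call takes as long as a camera call. They do not tell look-alikes from the thing itself.
- nets.boxes_of(camera, target): "extent" ([left, top, width, height] in pixels, round what is visible of it).
- nets.regions_of(camera, target): "mask" (480x640 bool, what is visible of it) and "extent" ([left, top, width, height] in pixels, round what is visible of it).
The state is a dict: "t": time; "qpos": joint angles; "qd": joint speeds; "joint_efforts": joint torques, N m; "tcp_pos": TCP position; "ee_rot": TCP orientation; "force": force on the tool from outside, world axes, zero at the start; "moment": the same for the moment, N m; "finger_gap": opening from 0.0 (shut) to 1.0 (fully open).
Only numpy, scipy, OpenCV 4.12 (cv2) and the standard library are available. Lean on these libraries where they do the work, as an engineer would, in place of code of your own. Each camera call takes 0.05 s, during which the arm holds its last target. There are 200 camera calls.

## Working session

There is one attempt and no reset: what is moved stays moved. The work goes in short steps, Python scripts to look and compute and a tool call to move; the robot and the scene stay as the last step left them, time stands still between calls to the robot, and variables do not carry over. Pictures are saved under pics/ and viewed, about 8 in all and at most 12, crops included, and the job is handed in when it is done.

Besides the shell and the picture viewer there is one more tool, called as a command line: name --argument value ..., lists and objects as JSON in quotes. carry_out: Moves the arm, as the interface text tells. Its arguments: {"type":"object","properties":{"delta_pos":{"type":"array","items":{"type":"array","items":{"type":"number"}}},"dr":{"type":"array","items":{"type":"array","items":{"type":"number"}}},"gripper":{"type":"number"},"force":{"type":"number"}},"required":["delta_pos","dr"]}

```bash
mkdir -p pics; cat > h.py <<'E'
import numpy as np, cv2
from plant import telemetry, imaging, env, nets
def w2p(cam,X):
    c=imaging.camera_info(cam); p=np.array(c['R'])@np.array(X)+np.array(c['t']); q=np.array(c['mtx'])@p; return q[:2]/q[2]
def p2w(cam,uv,z):
    c=imaging.camera_info(cam); R=np.array(c['R']);t=np.array(c['t'])
    d=R.T@np.linalg.solve(np.array(c['mtx']),[uv[0],uv[1],1.]); o=-R.T@t
    return o+d*(z-o[2])/d[2]
def save(cam,name):
    im=imaging.snapshot(cam); cv2.imwrite('pics/'+name,im[:,:,::-1]); return im
E
python3 - <<'E'
from h import *
s=telemetry.observe(); print({k:np.round(v,3) for k,v in s.items()}, env.grip_depth)
a=save('top','top0.png'); 
for n in ['cradle','top_plate','middle_plate','bottom_plate','tie_rod','rack','flat_pin','short_pin']:
    for r in nets.regions_of('top',n)[:3]:
        m=r['mask']; ys,xs=np.nonzero(m); rr=cv2.minAreaRect(np.c_[xs,ys].astype(np.float32))
        print(n,round(r['conf'],2),np.round(r['extent']),np.round(rr[0],1),np.round(rr[1],1),round(rr[2],1))
b=save('scene','sc0.png')
for c in ['top','scene']:
    i=imaging.camera_info(c); print(c,np.round(i['mtx'],1).tolist(),np.round(-np.array(i['R']).T@i['t'],3))
E
```

```text
{'t': np.float64(0.0), 'qpos': array([ 1.027,  0.6  , -0.003,  1.6  ,  0.002,  0.943, -0.08 ]), 'qd': array([ 0.001, -0.   ,  0.001,  0.   , -0.001, -0.002, -0.001]), 'joint_efforts': array([ 1.0000e-03, -7.7645e+01,  1.5660e+00, -2.5801e+01,  1.3000e-02,
        9.0000e-03,  0.0000e+00]), 'tcp_pos': array([ 0.326, -0.647,  0.23 ]), 'ee_rot': array([-1.572, -0.   , -2.675]), 'force': array([0.039, 0.955, 0.894]), 'moment': array([-0.054, -0.009,  0.019]), 'finger_gap': np.float64(0.999)} 0.0187
cradle 0.84 [248. 235.  46.  61.] [269.5 266. ] [58. 47.] 90.0
top_plate 0.91 [245. 257.  28.  31.] [257. 274.] [34. 28.] 90.0
top_plate 0.89 [230. 323.  39.  41.] [249.3 342.1] [27.7 36.4] 31.3
top_plate 0.79 [184. 237.  30.  38.] [198.8 257. ] [34.  27.2] 83.2
middle_plate 0.57 [424. 252.  11.   8.] [429.5 255.5] [7. 9.] 90.0
bottom_plate 0.52 [249. 262.  25.  36.] [261.6 277.6] [20.2 34.4] 9.2
tie_rod 0.6 [429. 253.   5.   8.] [429.8 255.3] [5.7 7.8] 45.0
rack 0.9 [391. 245.  71.  24.] [427.5 256.5] [25. 71.] 90.0
rack 0.35 [261. 293.   7.   5.] [262.6 293. ] [9.  2.9] 11.3
flat_pin 0.39 [391. 246.  74.  24.] [427.9 256.3] [72.3 24.8] 1.4
short_pin 0.5 [402. 255.   4.   6.] [405.  255.5] [7. 6.] 90.0
top [[563.1, 0.0, 326.9], [0.0, 563.1, 245.7], [0.0, 0.0, 1.0]] [0.419 0.021 1.504]
scene [[456.8, 0.0, 315.1], [0.0, 456.8, 239.4], [0.0, 0.0, 1.0]] [1.17  0.209 0.793]
```

View pics/top0.png

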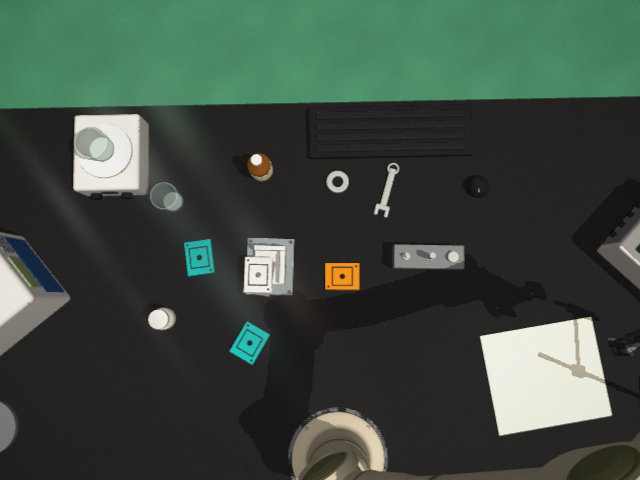

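View pics/sc0.png

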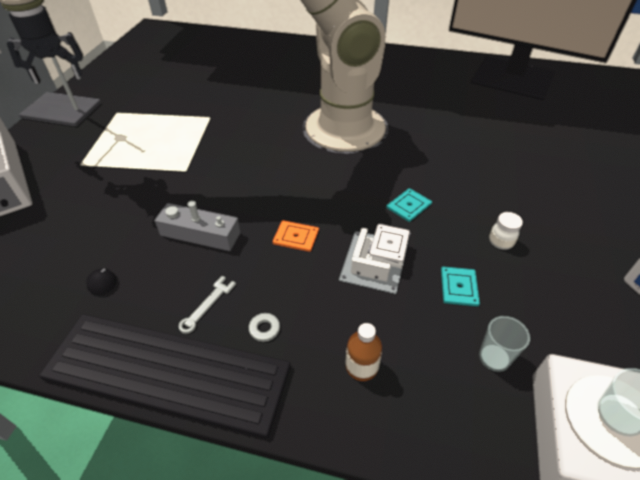

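The cradle is at about (270,266) in the top picture, with its fences at the top (+x) and right (-y) and the stack at lower left. The rack is at (427,257), and the tall rod is its middle one in the scene view, about (194,210). Three coloured look-alikes lie nearby.

```bash
python3 - <<'E'
from h import *
im=cv2.imread('pics/top0.png')
c=cv2.resize(im[225:305,235:315],None,fx=7,fy=7,interpolation=cv2.INTER_CUBIC)
d=cv2.resize(im[235:280,385:475],None,fx=6,fy=6,interpolation=cv2.INTER_CUBIC)
s=cv2.imread('pics/sc0.png'); e=cv2.resize(s[195:250,150:245],None,fx=5,fy=5,interpolation=cv2.INTER_CUBIC)
o=np.zeros((600,800,3),np.uint8); o[:560,:560]=c; o2=cv2.resize(d,(240,120)); o[:120,560:]=o2; o[130:130+139,560:]=cv2.resize(e,(240,139)); cv2.imwrite('pics/c1.png',o)
print(imaging.camera_info('top')['R'])
print('cradle',p2w('top',(271,266),.005),'rack',p2w('top',(428,257),.05),'rod mid',p2w('top',(430,255.4),.08))
for p in [(404,256),(432,256),(453,256)]: print(p2w('top',p,.07))
for X in [(.47,-.24,.099),(.47,-.24,.058)]: print(w2p('scene',X))
E
```

```text
[[-0.02016891 -0.99979534  0.00158095]
 [-0.99595458  0.01995288 -0.08761483]
 [ 0.08756536 -0.00334165 -0.99615317]]
cradle [0.49972917 0.16635204 0.005     ] rack [ 0.51246679 -0.24454372  0.05      ] rod mid [ 0.51450763 -0.24427808  0.08      ]
[ 0.51497301 -0.17969579  0.07      ]
[ 0.51353852 -0.25119448  0.07      ]
[ 0.5124625  -0.30482589  0.07      ]
[202.86265662 189.7127969 ]
[206.18849422 202.82802429]
```

View pics/c1.png

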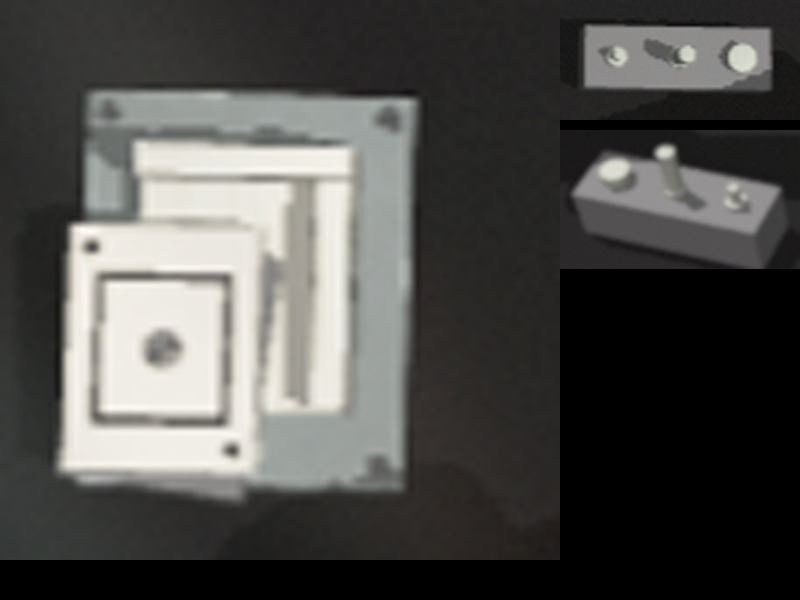

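carry_out --delta_pos '[[0.025,0.04,0.02],[0.05,0.08,0.04],[0.075,0.12,0.06],[0.1,0.16,0.08],[0.124,0.197,0.1]]' --dr '[[0,0,0.13],[0,0,0.26],[0,0,0.39],[0,0,0.52],[0,0,0.65]]' --gripper 50

```text
t: 1.0
tcp_pos: [0.4492, -0.4512, 0.3308]
ee_rot: [-1.571, -0.0, -2.019]
force: [1.0, -0.3, -0.1]
finger_gap: 0.505
```

carry_out --delta_pos '[[0.014,0.046,0],[0.028,0.092,0],[0.042,0.138,0],[0.056,0.184,0],[0.07,0.23,0]]' --dr '[[0,0,0.13],[0,0,0.26],[0,0,0.39],[0,0,0.52],[0,0,0.65]]'

```text
t: 1.5
tcp_pos: [0.5188, -0.2213, 0.3303]
ee_rot: [-1.57, -0.001, -1.37]
force: [0.9, 0.6, 0.2]
finger_gap: 0.495
```

carry_out --delta_pos '[[0,0.044,0],[0,0.088,0],[0,0.132,0],[0,0.176,0],[0,0.22,0]]' --dr '[[0,0,0.13],[0,0,0.26],[0,0,0.39],[0,0,0.52],[0,0,0.65]]'

```text
t: 2.0
tcp_pos: [0.5184, -0.0014, 0.3303]
ee_rot: [-1.571, -0.001, -0.72]
force: [1.0, 0.3, 0.3]
finger_gap: 0.499
```

carry_out --delta_pos '[[-0.01,0.034,0],[-0.02,0.068,0],[-0.03,0.102,0],[-0.04,0.136,0],[-0.05,0.17,0]]' --dr '[[0,0,0.13],[0,0,0.26],[0,0,0.39],[0,0,0.52],[0,0,0.65]]'

```text
t: 2.5
tcp_pos: [0.4681, 0.1681, 0.3302]
ee_rot: [-1.571, -0.001, -0.07]
force: [0.3, 0.8, -0.3]
finger_gap: 0.499
```

```bash
cat >> h.py <<'E'
from scipy.spatial.transform import Rotation as Ro
def wray(uv,s):
    c=imaging.camera_info('wrist'); K=np.array(c['mtx']);T=np.array(c['tool_from_camera'])
    x=(uv[0]-K[0,2])/K[0,0];y=(uv[1]-K[1,2])/K[1,1];r=np.hypot(x,y)
    d=np.array([x/r*np.sin(r),y/r*np.sin(r),np.cos(r)]) if r>0 else np.array([0,0,1.])
    R=Ro.from_euler('xyz',s['ee_rot']).as_matrix()
    return s['tcp_pos']+R@T[:3,3], R@T[:3,:3]@d
def wp2w(uv,z,s):
    o,d=wray(uv,s); return o+d*(z-o[2])/d[2]
def ww2p(X,s):
    c=imaging.camera_info('wrist'); K=np.array(c['mtx']);T=np.array(c['tool_from_camera'])
    R=Ro.from_euler('xyz',s['ee_rot']).as_matrix()
    p=T[:3,:3].T@(R.T@(np.array(X)-s['tcp_pos'])-T[:3,3]); t=np.arctan2(np.hypot(p[0],p[1]),p[2]); n=np.hypot(p[0],p[1])
    return K[0,2]+K[0,0]*t*p[0]/n, K[1,2]+K[1,1]*t*p[1]/n
def rect(name,s,xl,xh,yl,yh,z,px=.0005):
    # orthorectified picture at height z; up=+x, left=+y
    im=save('wrist','raw_'+name); X=np.arange(xh,xl,-px);Y=np.arange(yh,yl,-px)
    m=np.array([[ww2p((x,y,z),s) for y in Y] for x in X],np.float32)
    o=cv2.remap(im,m[:,:,0],m[:,:,1],cv2.INTER_LINEAR); cv2.imwrite('pics/'+name,o[:,:,::-1]); return o
E
python3 - <<'E'
from h import *
s=telemetry.observe(); print({k:np.round(v,3) for k,v in s.items()})
print(np.round(imaging.camera_info('wrist')['tool_from_camera'],3))
for uv in [(235+87/7,225+90/7),(235+418/7,225+98/7),(235+404/7,225+492/7)]: print(p2w('top',uv,.005))
for uv in [(69,224),(262,228),(254,472),(58,470)]: print('tp',p2w('top',(235+uv[0]/7,225+uv[1]/7),.048))
o=rect('w1.png',s,.36,.62,.03,.33,.048)
print(o.shape)
E
```

```text
{'t': np.float64(2.5), 'qpos': array([ 0.211,  0.307, -0.855,  1.95 ,  0.274,  1.004,  0.731]), 'qd': array([-0.445,  0.108, -0.391, -0.034,  0.177,  0.064,  0.392]), 'joint_efforts': array([ 3.5970e+00, -4.6800e+01, -5.1360e+00, -2.5116e+01, -3.6000e-01,
        6.0000e-03, -6.2100e-01]), 'tcp_pos': array([0.468, 0.168, 0.33 ]), 'ee_rot': array([-1.571e+00, -1.000e-03, -7.000e-02]), 'force': array([ 0.309,  0.798, -0.32 ]), 'moment': array([ 0.061, -0.078, -0.029]), 'finger_gap': np.float64(0.499)}
[[-0.001  0.959  0.285 -0.073]
 [-0.001 -0.285  0.959 -0.143]
 [ 1.     0.001  0.001  0.001]
 [ 0.     0.     0.     1.   ]]
[0.576338   0.22852832 0.005     ]
[0.5707344 0.1021038 0.005    ]
[0.42085865 0.10967928 0.005     ]
tp [0.522117   0.22963221 0.048     ]
tp [0.51920058 0.15824047 0.048     ]
tp [0.42926201 0.16223639 0.048     ]
tp [0.43145008 0.23435126 0.048     ]Traceback (most recent call last):
  File "<stdin>", line 6, in <module>
  File "h.py", line 28, in rect
    m=np.array([[ww2p((x,y,z),s) for y in Y] for x in X],np.float32)
                 ~~~~^^^^^^^^^^^
  File "h.py", line 21, in ww2p
    c=imaging.camera_info('wrist'); K=np.array(c['mtx']);T=np.array(c['tool_from_camera'])
ValueError: time passes only in moves, steps and waits
```

```bash
python3 - <<'E'
s=open('h.py').read(); i=s.index('def ww2p')
open('h.py','w').write(s[:i]+'''
def ww2p(X,s):
    c=imaging.camera_info('wrist'); K=np.array(c['mtx']);T=np.array(c['tool_from_camera'])
    R=Ro.from_euler('xyz',s['ee_rot']).as_matrix()
    p=((np.array(X)-s['tcp_pos'])@R-T[:3,3])@T[:3,:3]; n=np.hypot(p[...,0],p[...,1]); t=np.arctan2(n,p[...,2])
    return K[0,2]+K[0,0]*t*p[...,0]/n, K[1,2]+K[1,1]*t*p[...,1]/n
def rect(name,xl,xh,yl,yh,z,px=.0005):
    s=telemetry.observe(); im=save('wrist','raw_'+name); X,Y=np.meshgrid(np.arange(xh,xl,-px),np.arange(yh,yl,-px),indexing='ij')
    u,v=ww2p(np.stack([X,Y,0*X+z],-1),s)
    o=cv2.remap(im,u.astype(np.float32),v.astype(np.float32),cv2.INTER_LINEAR); cv2.imwrite('pics/'+name,o[:,:,::-1]); return o
''')
E
python3 - <<'E'
from h import *
o=rect('w1.png',.36,.62,.03,.33,.048); s=telemetry.observe(); print(o.shape,s['tcp_pos'],s['ee_rot'])
E
```

```text
(520, 601, 3) [0.46701023 0.17156941 0.33066158] [-1.56843890e+00 -8.65074635e-04 -6.46149573e-02]
```

View pics/w1.png

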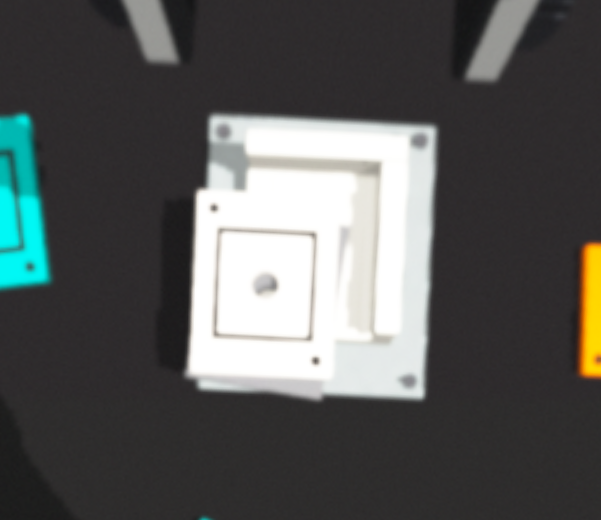

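The picture shows the top plate from (187,376) to (340,192), a lower plate sticking out to row 398, the +x fence's inner face at row 157 and the -y fence's at col 380. I now lower the fingers on the -x side.

carry_out --delta_pos '[[-0.036,0.012,-0.03],[-0.072,0.023,-0.06],[-0.072,0.023,-0.11],[-0.072,0.023,-0.16],[-0.072,0.023,-0.2]]' --dr '[[0,0,0.018],[0,0,0.018],[0,0,0.018],[0,0,0.018],[0,0,0.018]]' --gripper 35

```text
t: 3.1
tcp_pos: [0.3963, 0.1891, 0.128]
ee_rot: [-1.571, 0.001, -0.059]
force: [0.7, 0.3, 0.4]
finger_gap: 0.346
```

carry_out --delta_pos '[[0,0,-0.04],[0,0,-0.08],[0,0,-0.1],[0,0,-0.117],[0,0,-0.117]]' --dr '[[0,0,0],[0,0,0],[0,0,0],[0,0,0],[0,0,0]]'

```text
t: 3.6
tcp_pos: [0.3963, 0.1897, 0.0113]
ee_rot: [-1.573, 0.001, -0.056]
force: [0.8, -0.7, 0.9]
finger_gap: 0.353
```

```bash
python3 - <<'E'
from h import *
s=telemetry.observe(); print({k:np.round(v,4) for k,v in s.items()})
save('wrist','w2.png'); b=save('scene','sc2.png'); a=save('top','top2.png')
o=np.zeros((480,800,3),np.uint8)
o[:300,:400]=cv2.resize(cv2.imread('pics/w2.png'),(400,300))
o[:400,400:]=cv2.resize(b[190:310,330:450,::-1],(400,400),interpolation=cv2.INTER_CUBIC)
cv2.imwrite('pics/c2.png',o)
E
```

```text
{'t': np.float64(3.6), 'qpos': array([-0.4371,  0.6984, -0.2012,  2.3879,  1.092 ,  0.1466, -0.1655]), 'qd': array([ 0.0583, -0.0482, -0.083 , -0.0069, -0.1079,  0.0787,  0.1055]), 'joint_efforts': array([ -1.4607, -58.929 ,   0.4203,  -1.8261,   1.261 ,  -0.8939,
        -1.2951]), 'tcp_pos': array([0.3963, 0.1897, 0.0113]), 'ee_rot': array([-1.5733e+00,  1.4000e-03, -5.6300e-02]), 'force': array([ 0.8366, -0.6773,  0.8545]), 'moment': array([-0.028 , -0.0228,  0.0239]), 'finger_gap': np.float64(0.3529)}
```

View pics/c2.png

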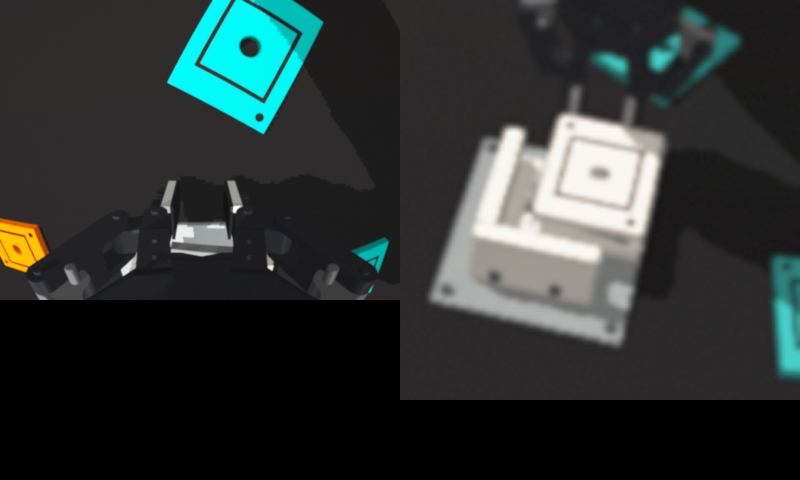

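Fingers are on the -x side, clear of everything. I now push in +x.

carry_out --delta_pos '[[0.004,0,0],[0.008,0,0],[0.012,-0.001,0],[0.016,-0.001,0],[0.02,-0.001,0]]' --dr '[[0,0,0.009],[0,0,0.009],[0,0,0.009],[0,0,0.009],[0,0,0.009]]'

```text
t: 4.25
tcp_pos: [0.417, 0.1886, 0.0131]
ee_rot: [-1.571, -0.0, -0.049]
force: [-0.7, -0.7, 0.4]
finger_gap: 0.347
```

carry_out --delta_pos '[[0.003,0,0],[0.005,0,0],[0.007,0,0],[0.009,0,0],[0.011,0,0]]' --dr '[[0,0,0],[0,0,0],[0,0,0],[0,0,0],[0,0,0]]'

```text
t: 4.75
tcp_pos: [0.4275, 0.1891, 0.0128]
ee_rot: [-1.571, 0.0, -0.047]
force: [-1.4, 0.4, -0.3]
finger_gap: 0.346
```

```bash
python3 - <<'E'
from h import *
s=telemetry.observe(); print({k:np.round(v,4) for k,v in s.items() if k in('force','moment','ee_rot','tcp_pos')})
E
```

```text
{'tcp_pos': array([0.4275, 0.1891, 0.0128]), 'ee_rot': array([-1.5708e+00,  2.0000e-04, -4.7300e-02]), 'force': array([-1.4028,  0.3729, -0.3059]), 'moment': array([-0.0225,  0.2756,  0.0363])}
```

carry_out --delta_pos '[[0.001,0,0],[0.002,0,0],[0.003,0,0],[0.004,0,0],[0.005,0,0]]' --dr '[[0,0,0],[0,0,0],[0,0,0],[0,0,0],[0,0,0]]'

```text
t: 5.25
tcp_pos: [0.4325, 0.189, 0.0129]
ee_rot: [-1.571, 0.0, -0.048]
force: [-1.4, -0.1, -0.8]
finger_gap: 0.351
```

carry_out --delta_pos '[[0.0005,0,0],[0.001,0,0],[0.0015,0,0],[0.002,0,0],[0.002,0,0]]' --dr '[[0,0,0],[0,0,0],[0,0,0],[0,0,0],[0,0,0]]'

```text
t: 5.75
tcp_pos: [0.4347, 0.189, 0.0129]
ee_rot: [-1.571, -0.0, -0.048]
force: [-1.3, 0.4, -0.9]
finger_gap: 0.353
```

carry_out --delta_pos '[[-0.01,0,0],[-0.01,0,0.04],[-0.01,0,0.09],[0.0,0.03,0.12],[0.02,0.05,0.12]]' --dr '[[0,0,0],[0,0,0],[0,0,0],[0,0,-0.14],[0,0,-0.28]]'

```text
t: 6.25
tcp_pos: [0.4561, 0.2405, 0.1372]
ee_rot: [-1.566, -0.003, -0.335]
force: [1.5, -0.0, 0.5]
finger_gap: 0.353
```

carry_out --delta_pos '[[0.007,0.007,0],[0.014,0.014,0],[0.021,0.02,0],[0.028,0.025,0],[0.035,0.028,0]]' --dr '[[0,0,-0.14],[0,0,-0.28],[0,0,-0.42],[0,0,-0.56],[0,0,-0.7]]'

```text
t: 6.75
tcp_pos: [0.4901, 0.2675, 0.1331]
ee_rot: [-1.57, -0.0, -1.033]
force: [0.4, -0.7, -0.6]
finger_gap: 0.352
```

carry_out --delta_pos '[[0,0,0],[0,0,0],[0,0,0],[0,0,0],[0,0,0]]' --dr '[[0,0,-0.14],[0,0,-0.28],[0,0,-0.42],[0,0,-0.54],[0,0,-0.591]]'

```text
t: 7.25
tcp_pos: [0.4898, 0.267, 0.1331]
ee_rot: [-1.57, -0.0, -1.623]
force: [-0.3, -0.2, 0.6]
finger_gap: 0.351
```

```bash
python3 - <<'E'
from h import *
s=telemetry.observe(); print({k:np.round(v,4) for k,v in s.items() if k in('force','qpos','ee_rot','tcp_pos')})
a=save('top','top3.png'); c=cv2.resize(a[225:305,205:315,::-1],None,fx=7,fy=7,interpolation=cv2.INTER_CUBIC); cv2.imwrite('pics/c3.png',c)
E
```

```text
{'qpos': array([-0.4266,  0.5441, -0.2495,  2.0612,  0.2427,  0.5629, -0.9001]), 'tcp_pos': array([0.4898, 0.267 , 0.1331]), 'ee_rot': array([-1.5701, -0.    , -1.6234]), 'force': array([-0.3142, -0.2333,  0.615 ])}
```

View pics/c3.png

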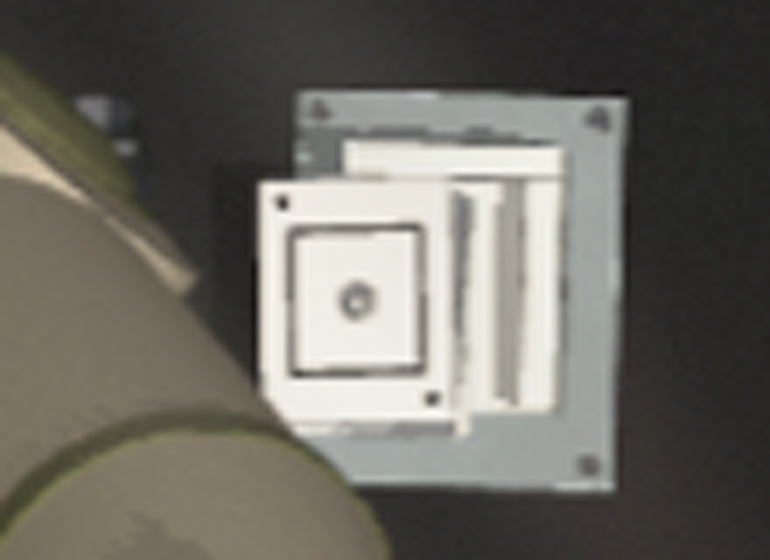

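carry_out --delta_pos '[[0,0,-0.04],[0,0,-0.08],[0,0,-0.1],[0,0,-0.117],[0,0,-0.117]]' --dr '[[0,0,0],[0,0,0],[0,0,0.005],[0,0,0.005],[0,0,0.005]]'

```text
t: 7.8
tcp_pos: [0.4887, 0.2665, 0.0139]
ee_rot: [-1.573, -0.002, -1.612]
force: [0.4, 0.3, -0.5]
finger_gap: 0.35
```

carry_out --delta_pos '[[0,-0.005,0],[0,-0.01,0],[0,-0.015,0],[-0.001,-0.02,0],[-0.001,-0.024,0]]' --dr '[[0,0,0],[0,0,0],[0,0,0],[0,0,0],[0,0,0]]'

```text
t: 8.3
tcp_pos: [0.4889, 0.2427, 0.0165]
ee_rot: [-1.57, 0.001, -1.614]
force: [-0.2, 2.2, 0.5]
finger_gap: 0.348
```

carry_out --delta_pos '[[0,-0.003,0],[0,-0.006,0],[0,-0.009,0],[-0.001,-0.012,0],[-0.001,-0.014,0]]' --dr '[[0,0,0],[0,0,0],[0,0,0],[0,0,0],[0,0,0]]'

```text
t: 8.8
tcp_pos: [0.4874, 0.2287, 0.0159]
ee_rot: [-1.571, -0.0, -1.614]
force: [0.0, 2.1, 0.5]
finger_gap: 0.349
```

carry_out --delta_pos '[[0,-0.001,0],[0,-0.002,0],[0,-0.003,0],[0,-0.004,0],[0,-0.004,0]]' --dr '[[0,0,0],[0,0,0],[0,0,0],[0,0,0],[0,0,0]]'

```text
t: 9.3
tcp_pos: [0.4876, 0.2248, 0.0159]
ee_rot: [-1.571, -0.0, -1.614]
force: [-0.3, 1.4, 0.3]
finger_gap: 0.351
```

carry_out --delta_pos '[[0,-0.0005,0],[0,-0.001,0],[0,-0.0015,0],[0,-0.002,0],[0,-0.002,0]]' --dr '[[0,0,0],[0,0,0],[0,0,0],[0,0,0],[0,0,0]]'

```text
t: 9.8
tcp_pos: [0.4877, 0.2232, 0.0159]
ee_rot: [-1.571, 0.0, -1.614]
force: [-0.5, 2.5, 0.1]
finger_gap: 0.348
```

carry_out --delta_pos '[[0,-0.0005,0],[0,-0.001,0],[0,-0.0015,0],[0,-0.0015,0]]' --dr '[[0,0,0],[0,0,0],[0,0,0],[0,0,0]]'

```text
t: 10.2
tcp_pos: [0.488, 0.2219, 0.0159]
ee_rot: [-1.57, 0.001, -1.614]
force: [2.5, 4.4, -2.2]
finger_gap: 0.352
```

carry_out --delta_pos '[[0,-0.0004,0],[0,-0.0008,0],[0,-0.001,0],[0,-0.001,0]]' --dr '[[0,0,0],[0,0,0],[0,0,0],[0,0,0]]'

```text
t: 10.6
tcp_pos: [0.4881, 0.2218, 0.016]
ee_rot: [-1.57, 0.002, -1.613]
force: [0.7, 7.7, -1.6]
finger_gap: 0.35
```

```bash
python3 - <<'E'
from h import *
s=telemetry.observe(); print({k:np.round(v,4) for k,v in s.items() if k in('force','qpos','ee_rot','tcp_pos','moment')})
E
```

```text
{'qpos': array([-0.4326,  0.7175, -0.145 ,  2.1728,  0.3585,  0.271 , -0.9308]), 'tcp_pos': array([0.4881, 0.2218, 0.016 ]), 'ee_rot': array([-1.5697,  0.002 , -1.6131]), 'force': array([ 0.7491,  7.6662, -1.5839]), 'moment': array([ 1.4674, -0.1433, -0.0074])}
```

carry_out --delta_pos '[[0,0.012,0],[0,0.012,0.04],[0,0.012,0.09],[-0.02,0.0,0.12],[-0.04,-0.02,0.12]]' --dr '[[0,0,0],[0,0,0],[0,0,0],[0,0,0.14],[0,0,0.28]]'

```text
t: 11.1
tcp_pos: [0.4486, 0.2016, 0.1393]
ee_rot: [-1.565, 0.0, -1.328]
force: [0.2, -0.1, -0.0]
finger_gap: 0.349
```

carry_out --delta_pos '[[-0.006,-0.005,0],[-0.012,-0.01,0],[-0.018,-0.016,0],[-0.024,-0.022,0],[-0.026,-0.023,0]]' --dr '[[0,0,0.14],[0,0,0.28],[0,0,0.42],[0,0,0.56],[0,0,0.7]]'

```text
t: 11.6
tcp_pos: [0.4204, 0.1758, 0.1358]
ee_rot: [-1.574, -0.001, -0.629]
force: [-0.3, 0.6, 0.4]
finger_gap: 0.349
```

carry_out --delta_pos '[[0,0,0],[0,0,0],[0,0,0],[0,0,0],[0,0,0]]' --dr '[[0,0,0.14],[0,0,0.28],[0,0,0.42],[0,0,0.54],[0,0,0.586]]'

```text
t: 12.1
tcp_pos: [0.4211, 0.1765, 0.1356]
ee_rot: [-1.573, 0.001, -0.044]
force: [-0.3, 1.0, 0.6]
finger_gap: 0.353
```

```bash
python3 - <<'E'
from h import *
o=rect('w4.png',.40,.60,.08,.28,.048,.0004); s=telemetry.observe(); print(o.shape,s['tcp_pos'],s['ee_rot'],s['qpos'])
E
```

```text
(500, 500, 3) [0.42116048 0.1765252  0.13558559] [-1.57292753e+00  1.15206833e-03 -4.36299193e-02] [-1.36617072e-03  5.28209516e-01 -7.23201059e-01  2.25696543e+00
  6.60140856e-01  5.76714475e-01  2.96676110e-01]
```

View pics/w4.png

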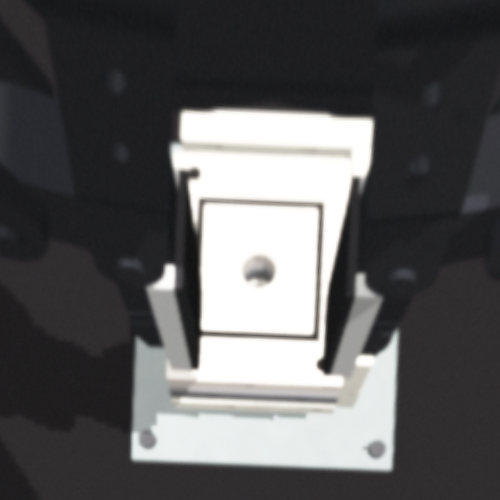

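Plates look square and seated on the y fence. The top hole is at (259,271), with a few mm of gap left at the +x fence (row about 150). Next is the +x push.

carry_out --delta_pos '[[0,0,-0.04],[0,0,-0.08],[0,0,-0.1],[0,0,-0.121],[0,0,-0.121]]' --dr '[[0,0,-0.003],[0,0,-0.003],[0,0,-0.003],[0,0,-0.003],[0,0,-0.003]]'

```text
t: 12.65
tcp_pos: [0.4204, 0.177, 0.0131]
ee_rot: [-1.574, 0.003, -0.051]
force: [0.8, 0.5, 0.5]
finger_gap: 0.35
```

carry_out --delta_pos '[[0.003,0,0],[0.006,0,0],[0.009,0,0],[0.012,0,0],[0.015,0,0]]' --dr '[[0,0,0],[0,0,0],[0,0,0],[0,0,0],[0,0,0]]'

```text
t: 13.15
tcp_pos: [0.4369, 0.1773, 0.0154]
ee_rot: [-1.57, -0.0, -0.051]
force: [-2.2, 0.7, 0.7]
finger_gap: 0.346
```

carry_out --delta_pos '[[0.0005,0,0],[0.001,0,0],[0.0015,0,0],[0.002,0,0],[0.002,0,0]]' --dr '[[0,0,0],[0,0,0],[0,0,0],[0,0,0],[0,0,0]]'

```text
t: 13.65
tcp_pos: [0.4384, 0.1774, 0.0148]
ee_rot: [-1.571, 0.0, -0.051]
force: [-2.9, -1.1, 1.8]
finger_gap: 0.351
```

carry_out --delta_pos '[[0.0005,0,0],[0.001,0,0],[0.001,0,0]]' --dr '[[0,0,0],[0,0,0],[0,0,0]]'

```text
t: 13.95
tcp_pos: [0.4396, 0.1775, 0.0149]
ee_rot: [-1.571, -0.0, -0.051]
force: [-2.6, -0.1, 0.1]
finger_gap: 0.347
```

carry_out --delta_pos '[[0.0005,0,0],[0.001,0,0],[0.0015,0,0],[0.0015,0,0]]' --dr '[[0,0,0],[0,0,0],[0,0,0],[0,0,0]]'

```text
t: 14.35
tcp_pos: [0.4404, 0.1774, 0.0148]
ee_rot: [-1.571, 0.001, -0.05]
force: [-5.0, -0.2, 2.3]
finger_gap: 0.351
```

carry_out --delta_pos '[[0.0005,0,0],[0.001,0,0],[0.001,0,0],[0.001,0,0]]' --dr '[[0,0,0],[0,0,0],[0,0,0],[0,0,0]]'

```text
t: 14.75
tcp_pos: [0.4404, 0.1773, 0.0148]
ee_rot: [-1.571, 0.002, -0.05]
force: [-8.4, 0.4, 4.0]
finger_gap: 0.35
```

carry_out --delta_pos '[[-0.012,0,0],[-0.012,0,0.04],[-0.012,0,0.09],[0.0,0.02,0.12],[0.02,0.045,0.12]]' --dr '[[0,0,0],[0,0,0],[0,0,0],[0,0,-0.14],[0,0,-0.28]]'

```text
t: 15.25
tcp_pos: [0.4639, 0.2225, 0.1389]
ee_rot: [-1.567, -0.004, -0.339]
force: [1.3, 1.2, 0.2]
finger_gap: 0.345
```

carry_out --delta_pos '[[0.008,0.005,0],[0.016,0.01,0],[0.024,0.014,0],[0.03,0.018,0],[0.03,0.018,0]]' --dr '[[0,0,-0.14],[0,0,-0.28],[0,0,-0.42],[0,0,-0.56],[0,0,-0.7]]'

```text
t: 15.75
tcp_pos: [0.4936, 0.2412, 0.1351]
ee_rot: [-1.569, 0.0, -1.037]
force: [-0.3, -0.1, 0.0]
finger_gap: 0.35
```

carry_out --delta_pos '[[0,0,0],[0,0,0],[0,0,0],[0,0,0],[0,0,0]]' --dr '[[0,0,-0.14],[0,0,-0.28],[0,0,-0.42],[0,0,-0.54],[0,0,-0.585]]'

```text
t: 16.25
tcp_pos: [0.4927, 0.2407, 0.1352]
ee_rot: [-1.57, 0.0, -1.62]
force: [0.5, -1.6, -0.6]
finger_gap: 0.348
```

carry_out --delta_pos '[[0,0,-0.04],[0,0,-0.08],[0,0,-0.1],[0,0,-0.12],[0,0,-0.12]]' --dr '[[0,0,0],[0,0,0],[0,0,0],[0,0,0],[0,0,0]]'

```text
t: 16.75
tcp_pos: [0.4915, 0.2402, 0.0128]
ee_rot: [-1.573, -0.002, -1.615]
force: [0.4, -0.4, -0.4]
finger_gap: 0.35
```

carry_out --delta_pos '[[0,-0.004,0],[0,-0.008,0],[0,-0.012,0],[0,-0.014,0],[0,-0.015,0]]' --dr '[[0,0,0],[0,0,0],[0,0,0],[0,0,0],[0,0,0]]'

```text
t: 17.25
tcp_pos: [0.4925, 0.2251, 0.0155]
ee_rot: [-1.57, 0.0, -1.617]
force: [-0.0, -0.1, 0.0]
finger_gap: 0.35
```

carry_out --delta_pos '[[0,-0.001,0],[0,-0.002,0],[0,-0.0025,0],[0,-0.003,0],[0,-0.003,0]]' --dr '[[0,0,0.003],[0,0,0.003],[0,0,0.003],[0,0,0.003],[0,0,0.003]]'

```text
t: 17.75
tcp_pos: [0.492, 0.2225, 0.0148]
ee_rot: [-1.571, -0.0, -1.613]
force: [0.3, 0.2, -0.7]
finger_gap: 0.349
```

carry_out --delta_pos '[[0,-0.0005,0],[0,-0.001,0],[0,-0.0015,0],[0,-0.002,0],[0,-0.002,0]]' --dr '[[0,0,0],[0,0,0],[0,0,0],[0,0,0],[0,0,0]]'

```text
t: 18.25
tcp_pos: [0.492, 0.2216, 0.0149]
ee_rot: [-1.57, 0.002, -1.612]
force: [-1.0, 5.2, -0.8]
finger_gap: 0.35
```

carry_out --delta_pos '[[0,-0.0004,0],[0,-0.0007,0],[0,-0.0007,0]]' --dr '[[0,0,0],[0,0,0],[0,0,0]]'

```text
t: 18.55
tcp_pos: [0.4921, 0.2216, 0.015]
ee_rot: [-1.57, 0.002, -1.611]
force: [-1.8, 7.0, -1.5]
finger_gap: 0.35
```

carry_out --delta_pos '[[0,0.012,0],[0,0.012,0.04],[0,0.012,0.09],[0,0.012,0.14],[0.005,0.0,0.185]]' --dr '[[0,0,0],[0,0,0],[0,0,0],[0,0,0],[0,0,0]]'

```text
t: 19.05
tcp_pos: [0.4964, 0.2213, 0.2024]
ee_rot: [-1.571, 0.001, -1.61]
force: [1.4, 0.2, -0.3]
finger_gap: 0.349
```

```bash
python3 - <<'E'
from h import *
o=rect('w5.png',.42,.57,.10,.25,.048,.0003); s=telemetry.observe(); print(o.shape,s['tcp_pos'],s['ee_rot'],s['force'])
E
```

```text
(500, 500, 3) [0.50001368 0.219546   0.20861885] [-1.562938    0.00255968 -1.61363982] [ 2.97572019 -1.6679114   3.71154579]
```

View pics/w5.png

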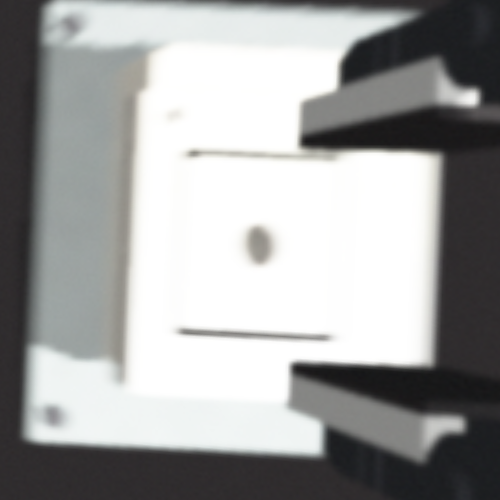

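The top hole is at (259,244), about (0.497, 0.172), consistent with (0.496, 0.175) from touch. The stack looks square. Now to the rack.

carry_out --delta_pos '[[0.003,-0.045,0],[0.006,-0.09,0],[0.01,-0.137,0],[0.013,-0.185,0],[0.016,-0.235,0]]' --dr '[[0,0,0],[0,0,0],[0,0,0],[0,0,0],[0,0,0]]' --gripper 60

```text
t: 19.6
tcp_pos: [0.5129, -0.0167, 0.2]
ee_rot: [-1.571, -0.0, -1.612]
force: [1.2, 0.3, -0.2]
finger_gap: 0.602
```

carry_out --delta_pos '[[0,-0.05,0],[0,-0.1,0],[0,-0.15,0],[0,-0.195,0],[0,-0.232,0]]' --dr '[[0,0,0],[0,0,0],[0,0,0],[0,0,0],[0,0,0]]'

```text
t: 20.1
tcp_pos: [0.5124, -0.2502, 0.1999]
ee_rot: [-1.572, -0.001, -1.615]
force: [-0.1, 0.6, 0.4]
finger_gap: 0.601
```

carry_out --delta_pos '[[0,0,0],[0,0,0]]' --dr '[[0,0,0],[0,0,0]]'

```text
t: 20.3
tcp_pos: [0.5127, -0.2478, 0.1996]
ee_rot: [-1.572, 0.0, -1.615]
force: [-0.2, 0.2, 0.2]
finger_gap: 0.599
```

```bash
python3 - <<'E'
from h import *
o=rect('w6.png',.44,.59,-.34,-.15,.099,.00035); s=telemetry.observe(); print(o.shape,s['tcp_pos'],s['ee_rot'],s['force'],s['qd'])
for n in ['tie_rod','rack']:
    for r in nets.boxes_of('wrist',n)[:2]:
        e=r['extent'];print(n,r['conf'],np.round(e,1), wp2w((e[0]+e[2]/2,e[1]+e[3]/2),.075,s))
E
```

```text
(429, 543, 3) [ 0.51293443 -0.24647558  0.19970563] [-1.57148908e+00  5.08433963e-04 -1.61287356e+00] [0.48687364 1.18013424 0.36028263] [-0.02173236 -0.0063001  -0.01346664  0.00745733 -0.00118339 -0.00069684
  0.00317485]
tie_rod 0.91 [313.6 212.3  23.6  39.5] [ 0.51485645 -0.24590027  0.075     ]
rack 0.8 [286.4 104.5  80.7 218.5] [ 0.5163991  -0.23198106  0.075     ]
```

View pics/w6.png

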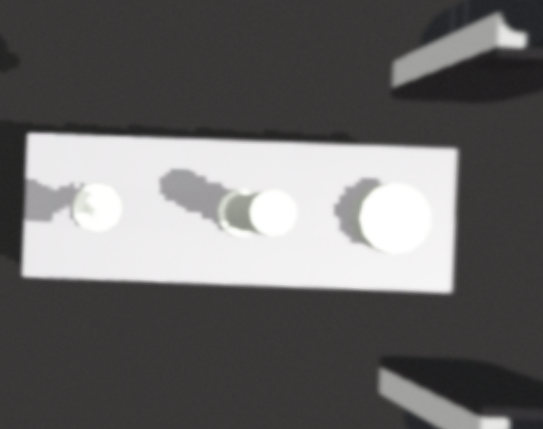

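Rod handle top is at (273,213), giving (0.515, -0.246). I descend and grip.

carry_out --delta_pos '[[0.002,0.001,-0.04],[0.002,0.001,-0.08],[0.002,0.001,-0.11],[0.002,0.001,-0.137],[0.002,0.001,-0.137]]' --dr '[[0,0,0],[0,0,0],[0,0,0],[0,0,0],[0,0,0]]'

```text
t: 20.95
tcp_pos: [0.5138, -0.2438, 0.0602]
ee_rot: [-1.576, 0.002, -1.61]
force: [-1.0, -0.2, 0.2]
finger_gap: 0.599
```

carry_out --delta_pos '[[0,0,0],[0,0,0],[0,0,0],[0,0,0],[0,0,0]]' --dr '[[0,0,0],[0,0,0],[0,0,0],[0,0,0],[0,0,0]]' --gripper 0 --force 40

```text
t: 21.45
tcp_pos: [0.5161, -0.2462, 0.0646]
ee_rot: [-1.568, -0.001, -1.613]
force: [-0.1, 1.5, 7.8]
finger_gap: 0.178
```

carry_out --delta_pos '[[0,0,0],[0,0,0],[0,0,0],[0,0,0],[0,0,0]]' --dr '[[0,0,0],[0,0,0],[0,0,0],[0,0,0],[0,0,0]]'

```text
t: 21.95
tcp_pos: [0.5161, -0.2462, 0.0646]
ee_rot: [-1.568, -0.001, -1.613]
force: [-0.9, 1.8, 7.1]
finger_gap: 0.175
```

carry_out --delta_pos '[[0,0,0.01],[0,0,0.03],[0,0,0.06],[0,0,0.1],[0,0,0.12]]' --dr '[[0,0,0],[0,0,0],[0,0,0],[0,0,0],[0,0,0]]'

```text
t: 22.45
tcp_pos: [0.5158, -0.2465, 0.1868]
ee_rot: [-1.567, -0.001, -1.613]
force: [1.5, 0.0, -1.5]
finger_gap: 0.175
```

carry_out --delta_pos '[[0,0.03,0],[0,0.075,0],[0,0.12,0],[0,0.165,0],[0,0.21,0]]' --dr '[[0,0,0],[0,0,0],[0,0,0],[0,0,0],[0,0,0]]'

```text
t: 22.95
tcp_pos: [0.5148, -0.0348, 0.184]
ee_rot: [-1.57, -0.0, -1.614]
force: [0.8, 0.6, -0.6]
finger_gap: 0.171
```

carry_out --delta_pos '[[-0.005,0.045,0],[-0.01,0.09,0],[-0.015,0.135,0],[-0.019,0.175,0],[-0.019,0.2,0]]' --dr '[[0,0,0],[0,0,0],[0,0,0],[0,0,0],[0,0,0]]'

```text
t: 23.45
tcp_pos: [0.4952, 0.1672, 0.1841]
ee_rot: [-1.57, 0.001, -1.61]
force: [-0.2, -0.5, -0.4]
finger_gap: 0.179
```

carry_out --delta_pos '[[0,0.008,0],[0,0.011,0],[0,0.011,0],[0,0.011,0],[0,0.011,0]]' --dr '[[0,0,0],[0,0,0],[0,0,0],[0,0,0],[0,0,0]]'

```text
t: 23.95
tcp_pos: [0.4963, 0.1734, 0.1829]
ee_rot: [-1.571, -0.001, -1.615]
force: [1.2, -0.5, -1.7]
finger_gap: 0.18
```

```bash
python3 - <<'E'
from h import *
s=telemetry.observe(); print({k:np.round(v,4) for k,v in s.items() if k in('force','qpos','ee_rot','tcp_pos','finger_gap')})
w=save('wrist','w7.png'); b=save('scene','sc7.png')
print(np.round(ww2p(np.array([s['tcp_pos']-[0,0,.0566],[.4964,.1754,.048]]),s),1), w2p('scene',s['tcp_pos']-[0,0,.0566]),w2p('scene',(.4964,.1754,.048)))
o=np.zeros((480,800,3),np.uint8)
o[:480,:400]=cv2.resize(w[150:330,240:390,::-1],(400,480),interpolation=cv2.INTER_CUBIC)
o[:400,400:]=cv2.resize(b[190:310,330:450,::-1],(400,400),interpolation=cv2.INTER_CUBIC)
cv2.imwrite('pics/c7.png',o)
E
```

```text
{'qpos': array([-0.2055,  0.446 , -0.3279,  2.0869,  0.2346,  0.6434, -0.7363]), 'tcp_pos': array([0.4963, 0.1734, 0.1829]), 'ee_rot': array([-1.5709e+00, -7.0000e-04, -1.6148e+00]), 'force': array([ 1.2083, -0.4857, -1.655 ]), 'finger_gap': np.float64(0.1802)}
[[323.  322.8]
 [264.  226.7]] [381.84799258 219.50459623] [379.21325957 245.07134312]
```

View pics/c7.png

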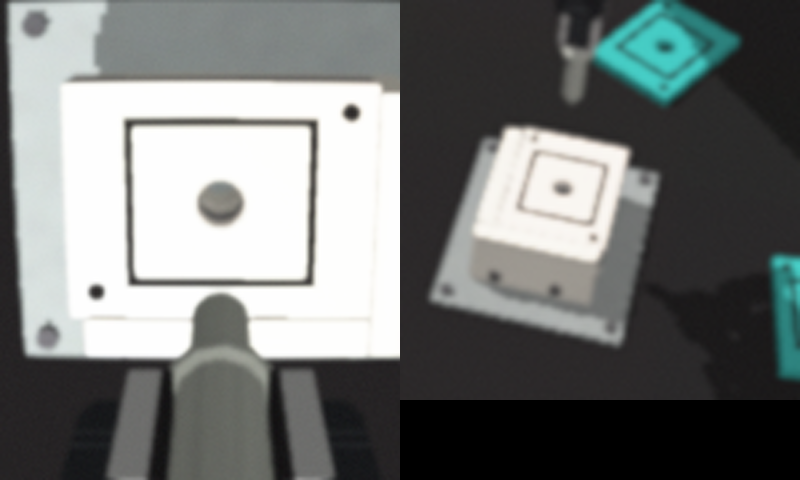

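Wrist and scene views both put rod and hole within a pixel of prediction: rod tip (382,221), hole (379,246) in the scene. I shift +2 mm in y and descend.

carry_out --delta_pos '[[0,0.002,-0.02],[0,0.002,-0.045],[0,0.002,-0.06],[0,0.002,-0.07],[0,0.002,-0.07]]' --dr '[[0,0,0],[0,0,0],[0,0,0],[0,0,0],[0,0,0]]'

```text
t: 24.55
tcp_pos: [0.4956, 0.1764, 0.1119]
ee_rot: [-1.573, -0.001, -1.613]
force: [0.1, -0.9, -0.9]
finger_gap: 0.175
```

carry_out --delta_pos '[[0,0,0],[0,0,0]]' --dr '[[0,0,0],[0,0,0]]'

```text
t: 24.75
tcp_pos: [0.4966, 0.177, 0.1136]
ee_rot: [-1.57, 0.0, -1.613]
force: [-0.2, 0.0, -0.8]
finger_gap: 0.177
```

carry_out --delta_pos '[[0,-0.0015,-0.003],[0,-0.0015,-0.006],[0,-0.0015,-0.009],[0,-0.0015,-0.011],[0,-0.0015,-0.013]]' --dr '[[0,0,0],[0,0,0],[0,0,0],[0,0,0],[0,0,0]]'

```text
t: 25.25
tcp_pos: [0.4961, 0.1754, 0.0997]
ee_rot: [-1.571, -0.0, -1.613]
force: [0.4, -0.0, -0.2]
finger_gap: 0.173
```

carry_out --delta_pos '[[0,0,-0.0015],[0,0,-0.003],[0,0,-0.0045],[0,0,-0.006],[0,0,-0.006]]' --dr '[[0,0,0],[0,0,0],[0,0,0],[0,0,0],[0,0,0]]'

```text
t: 25.75
tcp_pos: [0.496, 0.1754, 0.0937]
ee_rot: [-1.571, -0.0, -1.613]
force: [0.1, 0.6, -0.8]
finger_gap: 0.173
```

carry_out --delta_pos '[[0,0,-0.002],[0,0,-0.004],[0,0,-0.006],[0,0,-0.007],[0,0,-0.008]]' --dr '[[0,0,0],[0,0,0],[0,0,0],[0,0,0],[0,0,0]]'

```text
t: 26.25
tcp_pos: [0.4961, 0.1754, 0.0858]
ee_rot: [-1.571, -0.0, -1.613]
force: [0.3, -0.3, -2.0]
finger_gap: 0.172
```

carry_out --delta_pos '[[0,0,-0.0015],[0,0,-0.003],[0,0,-0.0045],[0,0,-0.006],[0,0,-0.006]]' --dr '[[0,0,0],[0,0,0],[0,0,0],[0,0,0],[0,0,0]]'

```text
t: 26.75
tcp_pos: [0.496, 0.1754, 0.0797]
ee_rot: [-1.571, -0.0, -1.613]
force: [-0.9, 0.2, -1.2]
finger_gap: 0.173
```

carry_out --delta_pos '[[0,0,-0.002],[0,0,-0.004],[0,0,-0.006],[0,0,-0.008],[0,0,-0.008]]' --dr '[[0,0,0],[0,0,0],[0,0,0],[0,0,0],[0,0,0]]'

```text
t: 27.25
tcp_pos: [0.4959, 0.1753, 0.0716]
ee_rot: [-1.571, -0.0, -1.613]
force: [-0.1, 0.2, -0.6]
finger_gap: 0.168
```

carry_out --delta_pos '[[0,0,-0.002],[0,0,-0.004],[0,0,-0.006],[0,0,-0.007],[0,0,-0.007]]' --dr '[[0,0,0],[0,0,0],[0,0,0],[0,0,0],[0,0,0]]'

```text
t: 27.75
tcp_pos: [0.496, 0.1754, 0.0647]
ee_rot: [-1.571, -0.0, -1.613]
force: [0.7, -0.7, -1.4]
finger_gap: 0.175
```

carry_out --delta_pos '[[0,0,-0.0005],[0,0,-0.001],[0,0,-0.0015],[0,0,-0.002],[0,0,-0.002]]' --dr '[[0,0,0],[0,0,0],[0,0,0],[0,0,0],[0,0,0]]'

```text
t: 28.25
tcp_pos: [0.4961, 0.1754, 0.0629]
ee_rot: [-1.571, -0.0, -1.613]
force: [-0.2, 0.1, -1.3]
finger_gap: 0.17
```

carry_out --delta_pos '[[0,0,-0.0005],[0,0,-0.001],[0,0,-0.0015],[0,0,-0.0015]]' --dr '[[0,0,0],[0,0,0],[0,0,0],[0,0,0]]'

```text
t: 28.65
tcp_pos: [0.4962, 0.1754, 0.0623]
ee_rot: [-1.57, -0.0, -1.613]
force: [-2.4, 0.0, 12.5]
finger_gap: 0.177
```

The collar is seated (upward force at the expected height). I ease off, release and rise.

carry_out --delta_pos '[[0,0,0.0008],[0,0,0.0008]]' --dr '[[0,0,0],[0,0,0]]'

```text
t: 28.85
tcp_pos: [0.4962, 0.1755, 0.0625]
ee_rot: [-1.57, 0.0, -1.613]
force: [-0.9, 0.1, 4.9]
finger_gap: 0.176
```

carry_out --delta_pos '[[0,0,0],[0,0,0],[0,0,0],[0,0,0],[0,0,0]]' --dr '[[0,0,0],[0,0,0],[0,0,0],[0,0,0],[0,0,0]]' --gripper 50

```text
t: 29.35
tcp_pos: [0.4961, 0.1754, 0.0621]
ee_rot: [-1.571, -0.0, -1.613]
force: [0.3, 0.1, -0.3]
finger_gap: 0.5
```

carry_out --delta_pos '[[0,0,0.02],[0,0,0.05],[0,0,0.1],[0,0,0.14],[0,0.03,0.16]]' --dr '[[0,0,0],[0,0,0],[0,0,0],[0,0,0],[0,0,0]]'

```text
t: 29.85
tcp_pos: [0.4972, 0.2022, 0.2254]
ee_rot: [-1.568, -0.001, -1.618]
force: [1.8, 0.2, -0.9]
finger_gap: 0.499
```

carry_out --delta_pos '[[0,0,0],[0,0,0],[0,0,0]]' --dr '[[0,0,0],[0,0,0],[0,0,0]]'

```text
t: 30.15
tcp_pos: [0.4955, 0.2044, 0.2213]
ee_rot: [-1.572, -0.001, -1.613]
force: [0.5, -0.9, 0.6]
finger_gap: 0.5
```

```bash
python3 - <<'E'
from h import *
s=telemetry.observe(); print({k:np.round(v,4) for k,v in s.items() if k in('t','force','tcp_pos','finger_gap')})
w=save('wrist','w8.png'); b=save('scene','sc8.png')
o=np.zeros((480,800,3),np.uint8)
o[:480,:400]=cv2.resize(w[130:310,240:390,::-1],(400,480),interpolation=cv2.INTER_CUBIC)
o[:400,400:]=cv2.resize(b[190:310,330:450,::-1],(400,400),interpolation=cv2.INTER_CUBIC)
q=[w2p('scene',(.4964,.1754,z)) for z in (.048,.053,.097)]; print([( 400+(p[0]-330)/.3,(p[1]-190)/.3) for p in q])
cv2.imwrite('pics/c8.png',o)
E
```

```text
{'t': np.float64(30.15), 'tcp_pos': array([0.4955, 0.2044, 0.2213]), 'force': array([ 0.5303, -0.8547,  0.5908]), 'finger_gap': np.float64(0.4995)}
[(np.float64(564.0441985821664), np.float64(183.57114373342)), (np.float64(564.7680797963305), np.float64(178.47063904585752)), (np.float64(571.3788946315773), np.float64(131.8904938562781))]
```

View pics/c8.png

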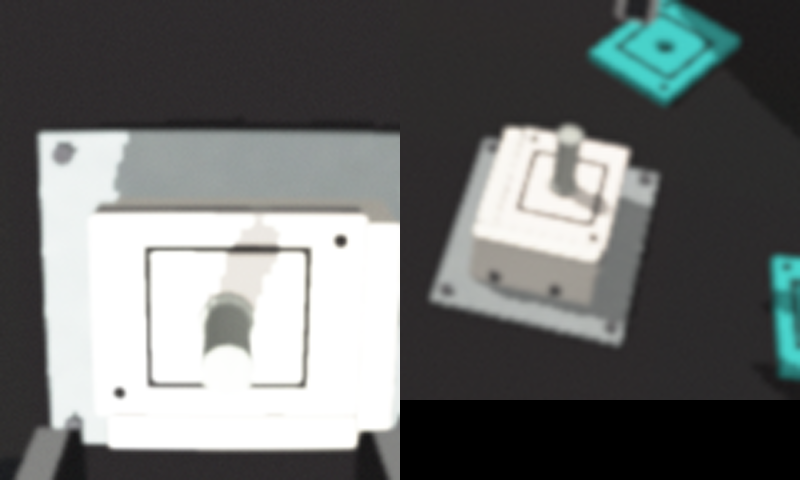

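The rod stands upright and seated in the square stack, with its handle top at (570,132) against (571,132) predicted. The gripper is clear, so I hand in.

```bash
python3 -c "
from plant import env
print(env.hand_in())"
```

```text
the job is handed in; nothing more can be done
None
```

I squared the stack against both fences, put the tie rod down through all three plates until its collar sat on the top plate, and let go. I handed the job in at about 30 s; no verdict is reported.

- **Squaring:** I pushed in +x short of the fence, then -y, +x and -y, each to the stop. Pushes peaked at about 7 to 8 N. Touch put the hole at about (0.496, 0.175).
- **Rod:** It went down with no more than about 2 N of resistance. I then felt a 12.5 N reaction on contact, within 0.5 mm of the height expected with the collar seated.
- **Last check:** The pictures show the rod upright with its top within a pixel of prediction, the stack square, and the gripper open and clear. I compared only the cradle area at the end, not the bystanders elsewhere.
- **Disagreements:** One wrist picture, taken while the arm was moving, put the hole 3 mm off in y. The camera-derived cradle centre also differed by 3 mm between views. I used the touch values. I could only judge the lower plates' alignment indirectly, from the free passage of the rod.

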